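Find the full carton by its weight and put it in the pick tray

ROBOT

A 6-joint arm with a two-finger parallel gripper is mounted at the origin on a cart in front of the work surface, level with it; the furniture and walls round the work are solid. World frame = base frame: x ahead of the robot, y to its left, z up, the work surface at z = 0. Lengths are in m, angles in rad, forces in N, time in s.
With the tool pointing down it reaches from about 0.35 to 0.8 m from the base axis. Payload 7.3 kg.
Tool frame: the origin (TCP) lies between the finger pads; the fingertips stand 25 mm ahead of it and the grasp point (between the pads) lies 6 mm ahead of it (r.tip_extent is the distance from the TCP to the fingertips, in m); z points along the fingers, y is the direction in which the jaws open and shut (so a half turn about z gives the same grasp; the last joint's range is limited). The gripper opens to 85 mm and grips with 20 to 120 N. Pads are 22 mm wide; open, the fingers measure 114 mm over their backs; the gripper's body (76 mm by 85 mm) begins 54 mm behind the grasp point. The pads swing forward as they close: fully open they stand 13 mm farther back than shut.
Start: joints at [1.107, 0.342, 1.524, -0, 1.275, -0.146], TCP at [0.164, 0.499, 0.256] pointing down, gripper open.
Joint ranges: [-2.53, 2.53], [-0.77, 2.02], [0.04, 2.7], [-1, 4.14], [0.28, 2.66], [-3.11, 3.11]. Speed limits (rad/s): [2.57, 2.57, 3.14, 3.14, 3.14, 3.14].

INTERFACE

Orientations are given as a unit quaternion [x, y, z, w].
In Python, from workcell import r, command_gripper, optics gives the robot as it stands. The module is installed in compiled form; this text tells all that it offers. Calls block until the motion is done:
- r.reach(position, orientation): joint-space move of the TCP to a pose.
- r.move_straight(position, orientation=None, speed=0.15, max_force=None): straight line of the TCP; orientation=None keeps the orientation; speed is the mean speed in m/s. With max_force (N) it stops when the force on the tool has changed by that much, and returns True; else False.
- r.movej(angles): joint-space move.
- command_gripper(opening, force=None): finger opening in m; force is the grip in N (None keeps the last); returns when the fingers have stopped.
- r.hold(seconds).
- r.solve_ik(position, orientation): joint angles nearest the present ones, or None.
- r.read_state(): the state.
- optics.get_image(name): name is "scene" or "side" or "wrist"; returns (picture, depth): 480x640x3 uint8, red, green, blue; 480x640 float32, m along the optical axis (not along the pixel's ray), 0 where there is no reading.
- optics.camera_model(name): a dict with "K" (3x3 intrinsics, pixels), "k1" (the pictures are not rectified: a ray, as slopes to the right and down, at radius r is drawn at 1 + k1 r^2 times it, then the intrinsics apply), "R" (3x3) and "t" (3): a world point X has camera coordinates R X + t; the wrist camera has in their place "tool_from_camera" (4x4, takes a point from camera to tool coordinates, whose origin is the TCP and whose axes are the flange's). Camera axes: x right, y down, z forward; pixel columns grow to the right and rows downward; lengths in m; the calibration is good to about 2 mm. A picture is of the moment at which its call begins: read the wrist's pose just before it. camera_model takes no time and is no camera call.
A pose or a line that the arm cannot do raises r.PlanningError and nothing moves.
- r.finish_job(): hands the job in, once; it reports no verdict.
The state is a dict: "time_s": time; "joint_positions": joint angles; "dq": joint speeds; "tau": joint torques, N m; "eef_pos": TCP position; "eef_rot": TCP orientation; "contact_force": force on the tool from outside, world axes, zero at the start; "torque": the same for the moment, N m; "grip_width": finger opening in m.
Only numpy, scipy, OpenCV 4.12 (cv2) and the standard library are available. Lean on these libraries where they do the work, as an engineer would, in place of code of your own. Each camera call takes 0.05 s, during which the arm holds its last target.

TASK

Three identical small white-and-red cartons stand on the bench; one is still full of screws and the other two are empty. Lift them to feel which is the full one and set only that one down upright in the shallow grey tray, without dropping it; leave the two empties standing on the bench where they were.

Things in the scene. Friction and masses are not known exactly. Their poses are not given: they have to be found in the camera images.
- box_a: One of three identical closed white cartons with a red band, 45 (its x) x 53 (its y) x 50 mm high; origin at the centre of its underside (middle 1 mm to its +y), z up. Rigid, loose, upright. One of the three is full, 0.34 to 0.48 kg; the two empties weigh 0.03 to 0.055 kg; which is which changes each time. Pinch it from above across the 45 mm (fingers closing along its x), 15 to 25 N.
- box_b: One of three identical closed white cartons with a red band, 45 (its x) x 53 (its y) x 50 mm high; origin at the centre of its underside (middle 1 mm to its +y), z up. Rigid, loose, upright. One of the three is full, 0.34 to 0.48 kg; the two empties weigh 0.03 to 0.055 kg; which is which changes each time. Pinch it from above across the 45 mm (fingers closing along its x), 15 to 25 N.
- box_c: One of three identical closed white cartons with a red band, 45 (its x) x 53 (its y) x 50 mm high; origin at the centre of its underside (middle 1 mm to its +y), z up. Rigid, loose, upright. One of the three is full, 0.34 to 0.48 kg; the two empties weigh 0.03 to 0.055 kg; which is which changes each time. Pinch it from above across the 45 mm (fingers closing along its x), 15 to 25 N.
- tray: Shallow open grey sheet-metal tray with a dark mat and a small label holder on one side, 160 (x) x 140 (y) x 30 mm high, walls and floor 4 mm thick (inside 152 x 132, floor 4 mm over the bench). Origin at the centre of its underside, z up. Fixed to the bench. It may stand to the left, to the right or between the cartons.
Things that resemble listed ones, but are neither listed nor needed, are in the scene too. What is shaped like the tray but blue is not meant.

How it is judged:
By the outcome, as a careful person would: the job done as asked, in the order asked, and still so for the second after the job is handed in, with the robot touching nothing.
It also fails if it takes over 70 s, if anything falls off the work surface, if the arm or the gripper's body presses on something with over 40 N, if the wrist force passes 120 N, or if a joint passes its speed limit or range.

## Working session

There is one attempt and no reset: what is moved stays moved. The work goes in short steps, each a Python script; the robot and the scene stay as the last script left them, time stands still between calls to the robot, and variables do not carry over. Pictures are saved under pics/ and viewed, and the job is handed in when it is done.

```bash
mkdir -p pics; ls; python3 - <<'E'
from workcell import r, command_gripper, optics
import cv2, numpy as np
for n in ["scene","side"]:
    im,d=optics.get_image(n); cv2.imwrite(f"pics/{n}0.png",im[:,:,::-1]); np.savez(f"{n}0.npz",im=im,d=d)
    m=optics.camera_model(n); print(n,{k:np.round(np.array(v),4).tolist() for k,v in m.items()})
print(r.read_state()); print(optics.camera_model("wrist"))
E
```

```text
pics
scene {'K': [[444.032, 0.0, 318.5128], [0.0, 444.032, 234.8636], [0.0, 0.0, 1.0]], 'k1': -0.0333, 'R': [[0.6775, -0.7355, 0.0022], [-0.2922, -0.2719, -0.9169], [0.6749, 0.6206, -0.3991]], 't': [-0.3664, 0.1566, 0.7039]}
side {'K': [[453.3837, 0.0, 314.1938], [0.0, 453.3837, 237.2581], [0.0, 0.0, 1.0]], 'k1': -0.0516, 'R': [[0.8594, -0.5112, -0.0123], [-0.2108, -0.3324, -0.9193], [0.4658, 0.7926, -0.3934]], 't': [-0.4321, 0.1248, 0.7455]}
{'time_s': 0.1, 'joint_positions': array([ 1.10699590e+00,  3.42640253e-01,  1.52489981e+00,  1.85858352e-05,
        1.27540721e+00, -1.46028429e-01]), 'dq': array([ 0.0004903 , -0.00144282, -0.00366896, -0.00029785, -0.00011537,
       -0.00068021]), 'tau': array([ 1.79071165e-03, -4.34445083e+01, -2.46493167e+01, -1.99272026e-04,
        4.55477682e-03,  2.39717332e-05]), 'eef_pos': array([0.1638823 , 0.49843427, 0.25570964]), 'eef_rot': array([ 1.58220976e-01,  9.87403496e-01, -6.43398541e-04, -2.11814724e-04]), 'contact_force': array([-0.37573908, -0.35641695,  0.80500366]), 'torque': array([ 0.05846134, -0.02168296, -0.03608086]), 'grip_width': 0.08539699382013807}
{'K': array([[385.15916559,   0.        , 318.15542463],
       [  0.        , 385.15916559, 236.64997909],
       [  0.        ,   0.        ,   1.        ]]), 'k1': -0.017969129995758858, 'tool_from_camera': array([[ 3.37593494e-04, -9.57515088e-01, -2.88382977e-01,
         7.27261300e-02],
       [ 9.99999760e-01,  4.97948275e-04, -4.82689979e-04,
         3.13076488e-04],
       [ 6.05782744e-04, -2.88382745e-01,  9.57515026e-01,
        -1.17557736e-01],
       [ 0.00000000e+00,  0.00000000e+00,  0.00000000e+00,
         1.00000000e+00]])}
```

View pics/scene0.png

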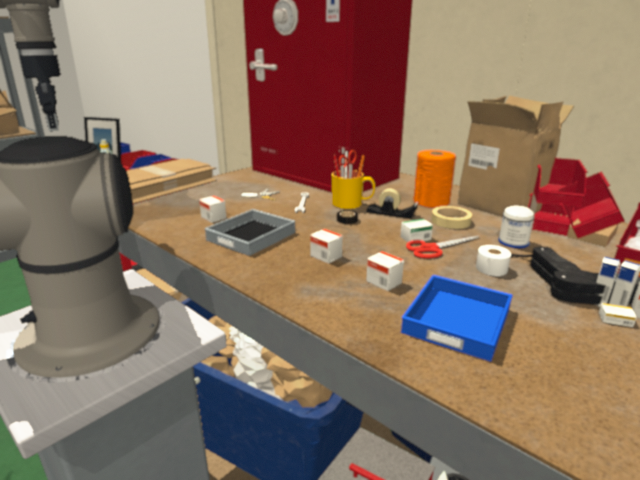

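View pics/side0.png

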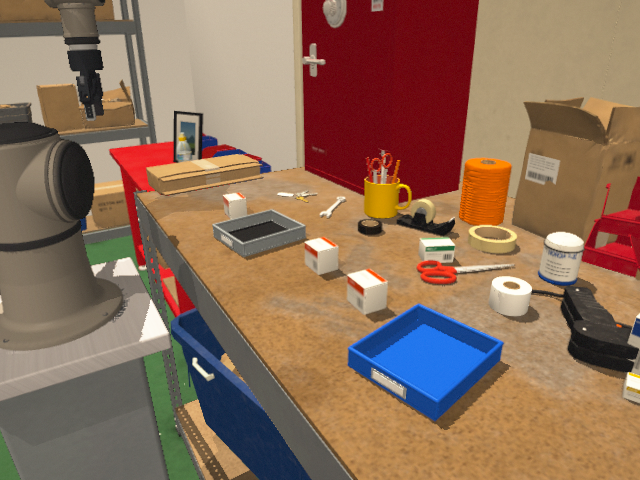

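The scene view shows three white-and-red cartons at scene pixels (212,209), (326,246) and (385,270), which are (234,205), (321,255) and (367,291) in the side view. The white-and-green carton at (417,230) doesn't match. The grey tray with the dark mat is at (251,231), and the blue one at (458,318) is not meant. I'll confirm with crops and take rough positions from depth.

```bash
cat > h.py <<'E'
import numpy as np, cv2
from scipy.spatial.transform import Rotation as Rn
from workcell import r, command_gripper, optics
def cam(n,st=None):
    m=optics.camera_model(n); K=np.array(m["K"]); k=m["k1"]
    if n=="wrist":
        T=np.eye(4); T[:3,:3]=Rn.from_quat(st["eef_rot"]).as_matrix(); T[:3,3]=st["eef_pos"]
        W=T@np.array(m["tool_from_camera"])
        return K,k,W[:3,:3],W[:3,3]
    R=np.array(m["R"]);t=np.array(m["t"]); return K,k,R.T,-R.T@t
def rays(c,uv):
    K,k,R,o=c
    s=cv2.undistortPoints(np.asarray(uv,float).reshape(-1,1,2),K,np.array([k,0,0,0,0.])).reshape(-1,2)
    return s
def onplane(c,uv,z):
    s=rays(c,uv); d=np.c_[s,np.ones(len(s))]@c[2].T; o=c[3]
    return o+d*((z-o[2])/d[:,2])[:,None]
def cloud(c,depth):
    v,u=np.mgrid[0:480,0:640]; s=rays(c,np.c_[u.ravel(),v.ravel()])
    z=depth.ravel()[:,None]
    return ((np.c_[s,np.ones(len(s))]*z)@c[2].T+c[3]).reshape(480,640,3)
def down(yaw): # tool z down; tool y (jaw dir) at world angle yaw
    y=np.array([np.cos(yaw),np.sin(yaw),0]); z=np.array([0,0,-1.]); x=np.cross(y,z)
    return Rn.from_matrix(np.c_[x,y,z]).as_quat()
E
python3 - <<'E'
from h import *
crops=[]
for n,ps in [("scene",[(212,209),(326,246),(385,270),(417,230),(251,231)]),("side",[(234,205),(321,255),(367,291),(437,250),(260,233)])]:
    f=np.load(n+"0.npz"); P=cloud(cam(n),f["d"]); im=f["im"]
    row=[]
    for (u,v) in ps:
        h=24 if (u,v)!=ps[-1] else 50
        sub=P[v-h:v+h,u-h:u+h].reshape(-1,3); rgb=im[v-h:v+h,u-h:u+h]
        row.append(cv2.resize(np.ascontiguousarray(rgb[:,:,::-1]),(155,155),interpolation=cv2.INTER_CUBIC))
        ok=(abs(sub[:,2]-(0.05 if h==24 else .03))<.006)&(f["d"][v-h:v+h,u-h:u+h].ravel()>0)
        q=sub[ok]
        if len(q)>5:
            rc=cv2.minAreaRect(q[:,:2].astype(np.float32)*1000); print(n,(u,v),len(q),np.round(np.median(q,0),3),rc)
    crops.append(np.hstack(row))
cv2.imwrite("pics/crops.png",np.vstack(crops))
E
```

```text
scene (212, 209) 192 [0.425 0.267 0.052] ((431.5902404785156, 273.930419921875), (60.35713195800781, 49.340370178222656), 85.30863189697266)
scene (326, 246) 313 [ 0.458 -0.098  0.051] ((463.0935363769531, -93.53840637207031), (54.23970413208008, 47.06985855102539), 89.54777526855469)
scene (385, 270) 422 [ 0.45  -0.253  0.051] ((454.7445983886719, -249.75987243652344), (54.65093231201172, 46.72548294067383), 86.876953125)
scene (251, 231) 808 [0.413 0.122 0.03 ] ((414.8984375, 166.10360717773438), (164.6898956298828, 260.7726745605469), 6.200535774230957)
side (234, 205) 170 [0.427 0.264 0.051] ((429.07244873046875, 270.83172607421875), (56.167755126953125, 45.97845458984375), 82.40850067138672)
side (321, 255) 365 [ 0.459 -0.101  0.05 ] ((462.1585693359375, -96.42292022705078), (55.832855224609375, 46.78036880493164), 89.57337951660156)
side (367, 291) 554 [ 0.452 -0.257  0.05 ] ((454.36553955078125, -251.92257690429688), (55.09946823120117, 46.95466232299805), 87.63793182373047)
side (260, 233) 825 [0.422 0.114 0.029] ((421.09912109375, 103.9815673828125), (162.39892578125, 386.04107666015625), 6.5222883224487305)
```

View pics/crops.png

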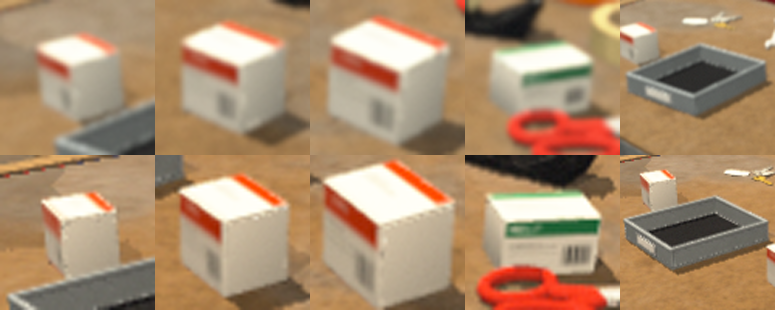

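All three cartons show red bands and the expected ~54 x 47 footprint at z 0.05, with the long side roughly along y. I'll refine each with the wrist camera from above, and check IK.

```bash
python3 - <<'E'
from h import *
B={"a":(.430,.272,-.1),"b":(.4625,-.095,0.0),"c":(.4545,-.251,-.05),"t":(.415,.12,0)}
for k,(x,y,w) in B.items():
    for o in (0,np.pi):
        for z in (.2,.02):
            q=r.solve_ik([x,y,z],down(w+o)); print(k,o>0,z,None if q is None else np.round(q,2))
E
```

```text
a False 0.2 [ 0.41  0.37  1.65 -0.    1.12  0.51]
a False 0.02 [ 0.41  0.63  1.82 -0.    0.69  0.51]
a True 0.2 [ 0.41  0.37  1.65 -0.    1.12 -2.63]
a True 0.02 [ 0.41  0.63  1.82 -0.    0.69 -2.63]
b False 0.2 [-0.37  0.3   1.75 -0.    1.09 -0.37]
b False 0.02 [-0.37  0.59  1.93 -0.    0.62 -0.37]
b True 0.2 [-0.37  0.3   1.75 -0.    1.09  2.78]
b True 0.02 [-0.37  0.59  1.93 -0.    0.62  2.78]
c False 0.2 [-0.65  0.38  1.63 -0.    1.13 -0.6 ]
c False 0.02 [-0.65  0.64  1.8  -0.    0.7  -0.6 ]
c True 0.2 [-0.65  0.38  1.63 -0.    1.13  2.54]
c True 0.02 [-0.65  0.64  1.8  -0.    0.7   2.54]
t False 0.2 [ 0.1   0.23  1.85 -0.    1.06  0.1 ]
t False 0.02 [ 0.1   0.55  2.04 -0.    0.56  0.1 ]
t True 0.2 [ 0.1   0.23  1.85 -0.    1.06 -3.04]
t True 0.02 [ 0.1   0.55  2.04 -0.    0.56 -3.04]
```

```bash
cat >> h.py <<'E'
def wrist(name,zt=.05,near=None,rad=.045,tol=.006):
    st=r.read_state(); im,d=optics.get_image("wrist"); cv2.imwrite(f"pics/{name}.png",im[:,:,::-1]); np.savez(name+".npz",im=im,d=d,p=st["eef_pos"],q=st["eef_rot"])
    c=cam("wrist",st); P=cloud(c,d)
    m=(d>0)&(abs(P[:,:,2]-zt)<tol)
    if near is not None: m&=np.hypot(P[:,:,0]-near[0],P[:,:,1]-near[1])<rad
    print(name,"t",round(st["time_s"],2),"n",m.sum(),"z",np.round(np.median(P[m][:,2]),4))
    # pixel contour of the mask cast on the known plane
    cs,_=cv2.findContours(cv2.morphologyEx(m.astype(np.uint8),cv2.MORPH_OPEN,np.ones((3,3))),cv2.RETR_EXTERNAL,cv2.CHAIN_APPROX_NONE)
    ct=max(cs,key=cv2.contourArea).reshape(-1,2)
    q=onplane(c,ct,zt)[:,:2]; rc=cv2.minAreaRect((q*1000).astype(np.float32)); print(rc)
    pb=cv2.boxPoints(rc)/1000; 
    return rc,c,P,im
E
python3 - <<'E'
from h import *
r.reach([.430,.262,.22],down(-.1)); wrist("wa",near=(.43,.272))
print(r.read_state()["time_s"],r.read_state()["contact_force"])
E
```

```text
wa t 1.44 n 4055 z 0.0501
((431.7710266113281, 273.7681579589844), (53.435340881347656, 44.856544494628906), 85.65767669677734)
1.4917 [-0.52390517  0.62529524 -0.05872886]
```

View pics/wa.png

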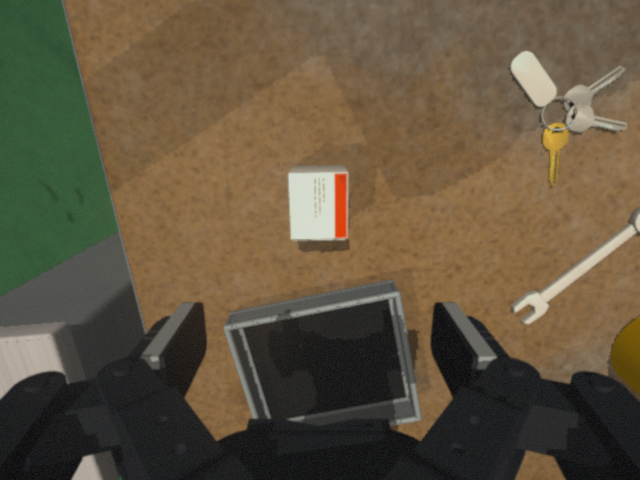

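Carton A measures 53.4 x 44.9 mm, centred at (0.432, 0.274). That matches the given size and the other two cameras. Now I'll lift it and weigh it.

```bash
cat >> h.py <<'E'
def force(n=6,dt=.05):
    a=[]
    for _ in range(n):
        r.hold(dt); s=r.read_state(); a.append(np.r_[s["contact_force"],s["tau"][1:3]])
    return np.mean(a,0)
def weigh(x,y,yaw,zg=.036,up=.045):
    q=down(yaw)
    command_gripper(.085,20)
    r.reach([x,y,.13],q)
    hit=r.move_straight([x,y,zg+up],speed=.12); r.hold(.25); f0=force()
    hit=r.move_straight([x,y,zg],speed=.08,max_force=12)
    print("hit",hit,r.read_state()["eef_pos"])
    if hit: return None
    command_gripper(.03,22); s=r.read_state(); print("width",s["grip_width"],"t",s["time_s"])
    r.move_straight([x,y,zg+up],speed=.08); r.hold(.4); f1=force()
    s=r.read_state(); print("width",s["grip_width"],"df",np.round(f1-f0,2),"t",s["time_s"],s["eef_pos"])
    return f1[2]-f0[2]
def putback(x,y,yaw,zg=.036):
    q=down(yaw)
    print("early",r.move_straight([x,y,zg+.0005],speed=.06,max_force=8), r.read_state()["eef_pos"])
    command_gripper(.085); r.hold(.1)
    r.move_straight([x,y,.13],speed=.15)
E
python3 - <<'E'
from h import *
print(weigh(.4318,.2738,-.0757))
E
```

```text
hit False [0.43197504 0.27388299 0.03612473]
width 0.04489641273319144 t 4.4167
width 0.04451290995172867 df [ 0.07 -0.42 -0.34 -0.09 -0.02] t 5.8333 [0.43180934 0.27379855 0.08101261]
-0.33935626659485674
```

A weighs about 0.34 N (≈35 g), so it's empty. I'll set it back, look at it and at the tray on the way, then go to B.

```bash
python3 - <<'E'
from h import *
putback(.4318,.2738,-.0757)
r.reach([.430,.262,.22],down(-.1)); wrist("wa2",near=(.43,.272))
r.reach([.415,.06,.25],down(0)); 
wrist("wt",zt=.03,near=(.415,.12),rad=.13)
r.reach([.4625,-.105,.22],down(0)); wrist("wb",near=(.4625,-.095))
E
```

```text
early True [0.43104833 0.27343629 0.0363443 ]
wa2 t 8.36 n 4046 z 0.0501
((432.05657958984375, 273.23175048828125), (53.55863952636719, 45.00385284423828), 85.70574951171875)
wt t 9.24 n 4923 z 0.0304
((422.90228271484375, 107.89946746826172), (161.50753784179688, 141.21539306640625), 6.839618682861328)
wb t 10.03 n 4043 z 0.0501
((463.90972900390625, -93.75077819824219), (45.188812255859375, 52.89046096801758), 0.036077145487070084)
```

View pics/wt.png

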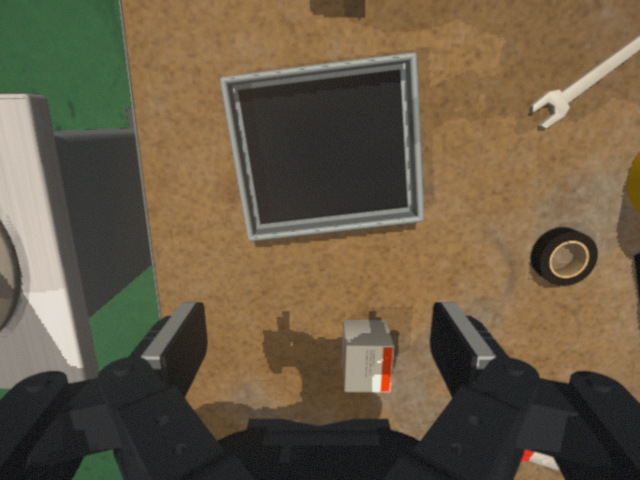

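View pics/wb.png

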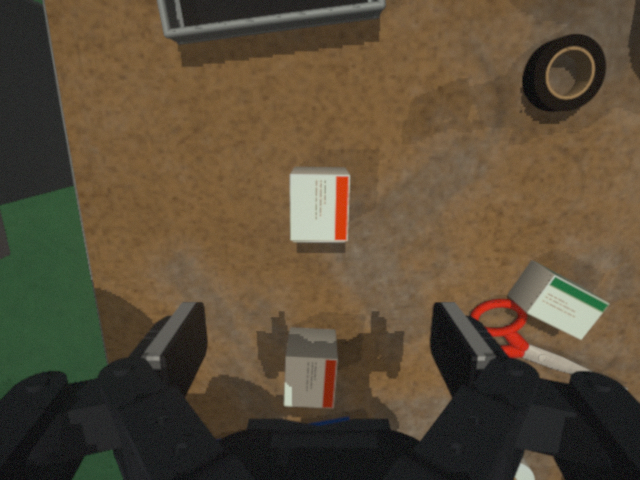

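View pics/wa2.png

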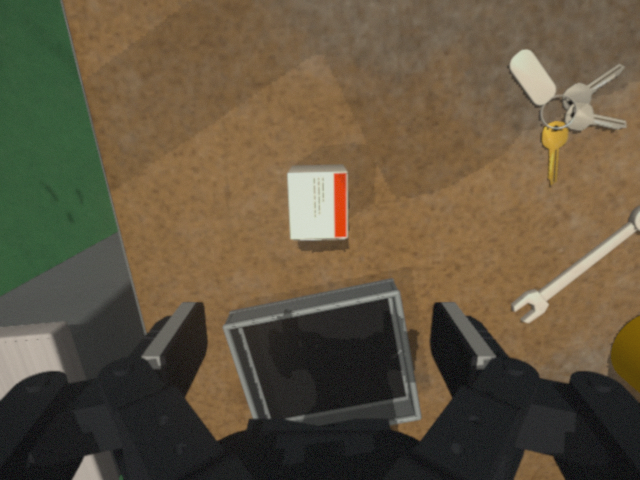

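A (320,205) stands upright, less than 1 mm from where it was. The tray is empty, centred at (0.423, 0.108) with yaw 6.8° and a measured size of 161 x 141 mm, as specified. B (320,205 in wb) is centred at (0.464, -0.094).

```bash
python3 - <<'E'
from h import *
print(weigh(.4639,-.0938,0.0006))
E
```

```text
hit False [ 0.46408146 -0.09385258  0.03612287]
width 0.04477197674548707 t 13.0
width 0.044876694444672106 df [ 0.31  0.22 -0.13 -0.11 -0.03] t 14.4167 [ 0.46390944 -0.09381643  0.08100453]
-0.13229711760328777
```

```bash
python3 - <<'E'
from h import *
im,d=optics.get_image("side"); P=cloud(cam("side"),d)
m=(d>0)&(np.hypot(P[:,:,0]-.464,P[:,:,1]+.094)<.035)&(im[:,:,0]>140)&(im[:,:,1]<90)
print("red band z",np.round(np.percentile(P[m][:,2],[5,50,95]),3) if m.any() else None)
cv2.imwrite("pics/lb.png",cv2.resize(im[150:350,220:440,::-1],None,fx=2.5,fy=2.5))
putback(.4639,-.0938,0.0006)
r.reach([.4625,-.105,.22],down(0)); wrist("wb2",near=(.4625,-.095))
r.reach([.4545,-.261,.22],down(-.04)); wrist("wc",near=(.4545,-.251))
E
```

```text
red band z [0.083 0.095 0.096]
early True [ 0.46309907 -0.09351819  0.03629521]
wb2 t 17.0 n 4068 z 0.0501
((464.1336364746094, -93.39253234863281), (53.48337936401367, 45.0119743347168), 89.97806549072266)
wc t 17.72 n 4046 z 0.0501
((456.30926513671875, -250.8914031982422), (53.42886734008789, 44.52684783935547), 86.52384948730469)
```

View pics/lb.png

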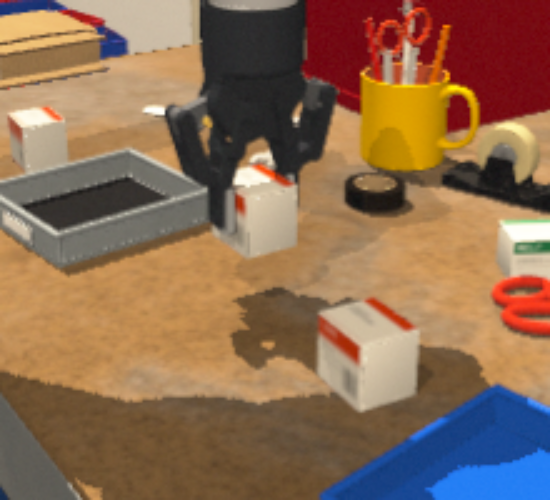

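View pics/wc.png

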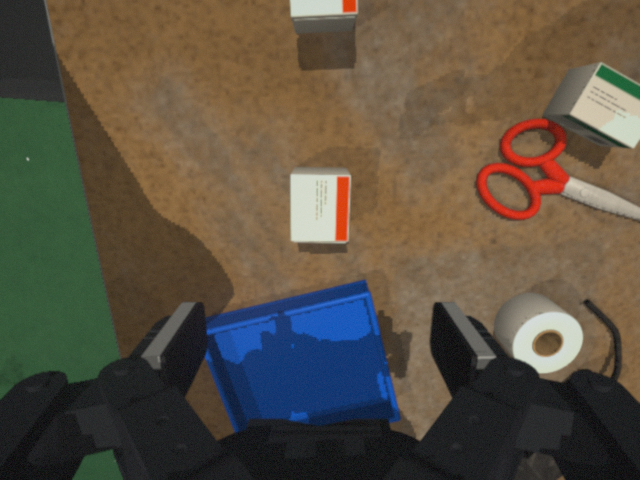

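View pics/wb2.png

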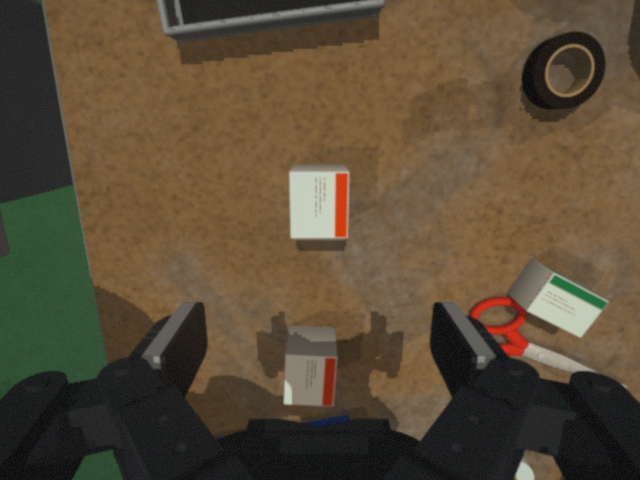

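B really was lifted (its band was at z ≈ 0.095) and weighed almost nothing, so it's empty. It's back upright within 0.5 mm. C (320,205) is centred at (0.4563, -0.2509) with jaw yaw -3.5°; weighing it next.

```bash
python3 - <<'E'
from h import *
print(weigh(.4563,-.2509,np.deg2rad(-3.48)))
E
```

```text
hit False [ 0.45646085 -0.25100757  0.0361021 ]
width 0.04496280805908711 t 20.6917
width 0.0445341182631051 df [-0.06  0.29 -4.25 -2.   -0.96] t 22.1083 [ 0.45629793 -0.25090095  0.08099347]
-4.2520880602564075
```

C pulls 4.25 N (≈0.43 kg), so it's the full one. I'll carry it to the centre of the grey tray.

```bash
python3 - <<'E'
from h import *
x,y,w=.423,.108,np.deg2rad(6.84)
r.move_straight([.4563,-.2509,.15],speed=.1)
r.move_straight([x,y,.15],down(w),speed=.13)
s=r.read_state(); print("width",s["grip_width"],s["contact_force"],s["time_s"])
print(r.move_straight([x,y,.055],speed=.07),r.read_state()["eef_pos"])
r.hold(.3)
print("touch",r.move_straight([x,y,.038],speed=.02,max_force=4),r.read_state()["eef_pos"],r.read_state()["contact_force"])
im,d=optics.get_image("side"); cv2.imwrite("pics/place.png",cv2.resize(im[150:350,180:400,::-1],None,fx=2.5,fy=2.5))
E
```

```text
width 0.04490607288981125 [ 0.20630418  0.72632008 -4.25513478] 25.875
False [0.42328954 0.1080377  0.05534493]
touch True [0.42282712 0.10799455 0.04037028] [0.76914347 0.35457598 4.30144476]
```

View pics/place.png

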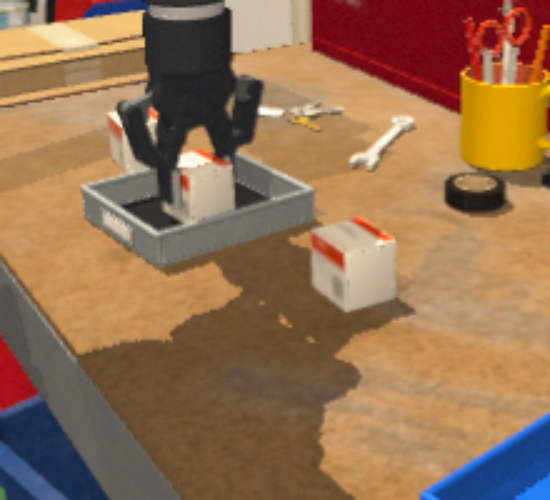

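The carton touched the tray floor at TCP z 0.0404, where 0.040 was expected, and it sits inside the grey tray. I'll release, retreat and check.

```bash
python3 - <<'E'
from h import *
x,y,w=.423,.108,np.deg2rad(6.84)
command_gripper(.08); r.hold(.15)
r.move_straight([x,y,.16],speed=.12)
r.reach([x,y-.03,.25],down(w))
wrist("wend",zt=.054,near=(x,y))
im,d=optics.get_image("side"); cv2.imwrite("pics/end_side.png",im[:,:,::-1])
for n in ["side"]:
    P=cloud(cam(n),d)
    for k,(bx,by) in {"a":(.432,.2735),"b":(.464,-.0935)}.items():
        m=(d>0)&(abs(P[:,:,2]-.05)<.005)&(np.hypot(P[:,:,0]-bx,P[:,:,1]-by)<.05)
        print(k,m.sum(),cv2.minAreaRect((P[m][:,:2]*1000).astype(np.float32)))
s=r.read_state(); print(s["grip_width"],s["contact_force"],s["time_s"])
E
```

```text
wend t 30.63 n 3582 z 0.0541
((423.9239501953125, 107.77959442138672), (45.03247833251953, 51.91615295410156), 6.816183567047119)
a 164 ((429.47216796875, 271.6070556640625), (56.3363037109375, 44.95925521850586), 83.83048248291016)
b 346 ((462.8028259277344, -95.1421127319336), (46.923179626464844, 55.8289794921875), 0.42016205191612244)
0.07996615312172148 [-0.18860477 -0.56881698 -0.59701598] 30.7333
```

View pics/wend.png

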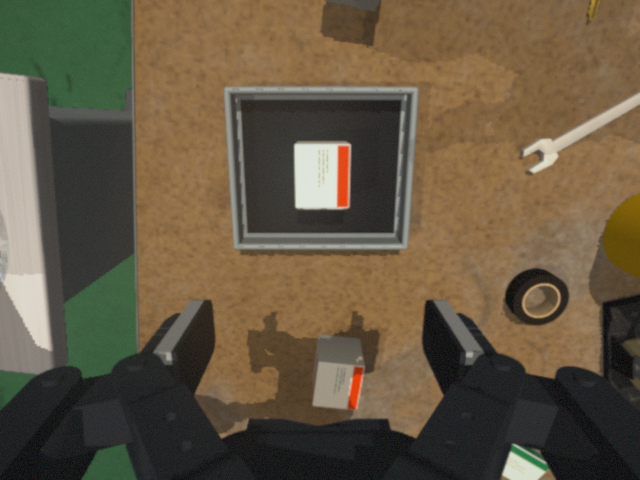

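View pics/end_side.png

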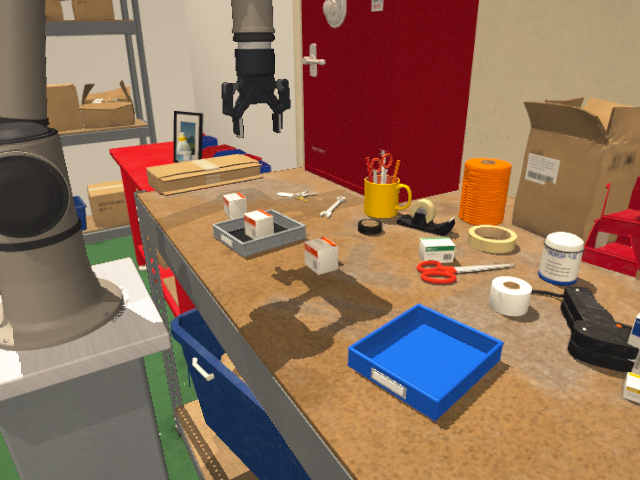

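The full carton stands upright in the grey tray: wrist pixel (322,175), top at z 0.054, centred. The two empties stand at their original spots, side pixels (234,205) and (321,255). The robot touches nothing, so I'm handing in.

```bash
python3 - <<'E'
from h import *
r.finish_job(); print(r.read_state()["time_s"])
E
```

```text
the job is handed in; nothing more can be done
the job is handed in; nothing more can be done
```

The full carton is now standing upright in the grey tray, and I handed the job in at about 31 s of the 70 s allowed.

- **Weighing:** I lifted all three. The left one (A) pulled about 0.34 N and the middle one (B) about 0.13 N, so both are empty. The right one (C) pulled 4.25 N, about 0.43 kg, so it is the full one. B's reading was below what even an empty should weigh (0.3 N), within sensor noise; the side camera confirmed it really was off the bench.
- **Placing:** C touched the tray floor at the expected height before I let go. Its top is at z 0.054, level, and its centre is within about 1 mm of the tray's centre.
- **Empties:** wrist views right after I set them back showed A and B upright and within 1 mm of where they started. The last side view agreed to about 3 mm, the same offset that camera had before anything moved.

No check failed, and the gripper was open and clear of everything at the end. Lowering A and B stopped on the force limit at bench contact, under 0.5 mm above the grasp height.

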